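# Set the bench supply's coarse and fine knobs to the index line

### The job

Set the bench supply's twin voltage control to its index line: first turn the wide lower (coarse) knob until its white line points at the long black index line on the panel and let it go, then turn the narrow upper (fine) knob until its black line points at the same index line. Leave the coarse knob set, and leave the single knob on the smaller box as it is.

Things in the scene. Friction and masses are not known exactly. Their poses are not given: they have to be found in the camera images.
- supply: Bench supply: fixed low grey box, aluminium top panel, 130 x 150 x 40 mm; the larger box, the only one with two knobs on one vertical axis. Origin: centre of its underside, straight below the knob axis; z up. The panel is 40 mm above it. The long black index line (22 x 5 mm) is on the panel beside the coarse knob, on the box's -x side (facing the robot at yaw 0). Short ticks mark nothing.
- coarse_knob (a joint): Coarse knob: round, black, fluted, 56 mm across, 22 mm tall, from 54 to 76 mm above the supply's origin (14 mm clear below it), white line on its top and side. Value in rad: 0 when the line points at the index line, positive anticlockwise from above; starts at 0.5 to 1.2, stops at +-1.7. Needs about 0.06 N m, stays where left, does not turn the fine knob.
- fine_knob (a joint): Fine knob: round, bare aluminium, 24 mm across, 26 mm tall, on the same axis from 76 to 102 mm above the supply's origin, black line on its top and side. Turns independently; keep fingertips above the coarse knob's top (76 mm). Value in rad: 0 when its line points at the index line, positive anticlockwise from above; starts at -1.2 to -0.5, stops at +-1.7. Needs about 0.02 N m, stays where left.
- single_line (a point): To be left alone: the outer end of the white line on the top face of the only knob (black, 44 mm in diameter, top 70 mm above the table) of the smaller grey box (90 x 110 x 40 mm, fixed). The point lies 21 mm from that knob's axis.

How it is judged:
By the outcome, as a careful person would: the job done as asked, in the order asked, and still so for the second after the job is handed in, with the robot touching nothing.
It also fails if it takes over 45 s, if anything falls off the work surface, if the arm or the gripper's body presses on something with over 40 N, if the wrist force passes 120 N, or if a joint passes its speed limit or range.

### The arm

A 6-joint arm with a two-finger parallel gripper is mounted at the origin on a cart in front of the work surface, level with it; the furniture and walls round the work are solid. World frame = base frame: x ahead of the robot, y to its left, z up, the work surface at z = 0. Lengths are in m, angles in degrees, forces in N, time in s.
With the tool pointing down it reaches from about 0.35 to 0.875 m from the base axis. Payload 4.2 kg.
Tool frame: the origin (TCP) lies at the centre of the arm's flange, where the gripper is bolted on; the fingertips stand 182 mm ahead of it and the grasp point (between the pads) lies 164 mm ahead of it (r.nose_length is the distance from the TCP to the fingertips, in m); z points along the fingers, y is the line along which they close (so a half turn about z gives the same grasp; the last joint's range is limited). The gripper opens to 87 mm and grips with 3 to 60 N. Pads are 19 mm wide; open, the fingers measure 117 mm over their backs; the gripper's body (75 mm by 190 mm) begins 51 mm behind the grasp point.
Start: joints at [91.708, 22.042, 0.453, 0, -68.411, -14.817], TCP at [0.142, 0.609, 0.405] pointing down, gripper open.
Joint ranges: [-179.83, 179.83], [-69.29, 118.12], [-61.27, 80.66], [-181.25, 117.63], [-171.15, -9.14], [-177.46, 177.46]. Speed limits (degrees/s): [159.86, 159.86, 180, 180, 180, 180].

### API

Orientations are given as a 3x3 rotation matrix whose columns are the frame's x, y, z axes.
In Python, from station import r, vision gives the robot as it stands. The module is installed in compiled form; this text tells all that it offers.
- The arm moves only by the shell command python3 -m creep 'ROWS'. ROWS is JSON, a list of rows, each a list of 7 numbers: the opening, from -1 (shut) to 1 (fully open), then the shift along the tool's x, y, z in mm, then the turn, a rotation vector about the tool's x, y, z in degrees. A call has 1 to 8 rows; each row is the pose to reach, as a shift and turn from the pose commanded when the call began, along the tool's axes at that moment; what a row does not reach only later rows make up. A row lasts 1/12 s, in which the tool goes at most 41.7 mm and 7.16 degrees, less where a joint would pass 70% of its speed; a pose out of reach is approached as far as the arm can. A call with a gripper value outside its range is refused whole. The fingers move at their own pace and stop on an object; the grip force is fixed at half the most. Time passes only in rows, so rows that repeat a pose let the fingers close. It gives the time, the measured TCP pose, the force, the opening and the grip force at its end, in the units of the state.
- r.sense(): the state, without advancing time (a new reading comes with each control period).
- vision.capture(name): name is "scene" or "top"; returns (picture, depth): 420x560x3 uint8, red, green, blue; 420x560 float32, m along the optical axis (not along the pixel's ray), 0 where there is no reading.
- vision.camera_model(name): a dict with "vertical_fov" (degrees; the focal length in pixels is half the picture's height over the tangent of half this angle, whatever the lens; pixels are square), "cx", "cy" (the principal point, pixels), "extrinsics" (4x4, takes a point from camera to world coordinates). Camera axes: x right, y down, z forward; pixel columns grow to the right and rows downward; lengths in m; the calibration is good to about 2 mm. A picture is of the moment at which its call begins. camera_model takes no time and is no camera call.
- r.finish_job(): hands the job in; it is judged then, once.
Trained networks look in the newest picture that a camera, given by its name, has taken for a name from the list of things; names that differ only in an ending like _2 or _b are one class to them, and where a whole thing is asked for, a point or a joint stands for the part that bears it (a point fixed in the world has none). Each returns a list of dicts, best first, with "conf" (0 to 1); they miss things now and then, are a little off and sometimes report something else, mostly with a low value. They report only what shows in the picture. A call takes as long as a camera call.
- vision.find_in(camera, thing): "uv" ([column, row] in pixels, amid what is visible of it).
- vision.cut_out(camera, thing): "region" (420x560 bool, what is visible of it) and "uv" ([column, row] in pixels, amid what is visible of it).
The state is a dict: "time_s": time; "joints": joint angles; "joint_velocities": joint speeds; "effort": joint torques, N m; "tcp_pos": TCP position; "ee_rot": TCP orientation; "wrist_force": force on the tool from outside, world axes, zero at the start; "moment": the same for the moment, N m; "gripper_width": opening from 0.0 (shut) to 1.0 (fully open); "gripper_force": force on a finger pad.
Only numpy, scipy, OpenCV 4.12 (cv2) and the standard library are available. Lean on these libraries where they do the work, as an engineer would, in place of code of your own. Each camera call takes 0.05 s, during which the arm holds its last target. There are 200 camera calls.

## Working session

There is one attempt and no reset: what is moved stays moved. The work goes in short steps, Python scripts to look and compute and a shell command to move; the robot and the scene stay as the last step left them, time stands still between calls to the robot, and variables do not carry over. Pictures are saved under pics/ and viewed, at most 10 in all, crops included, and the job is handed in when it is done.

```bash
mkdir -p pics; cat > h.py <<'E'
import numpy as np, cv2
from station import r, vision
def model(c):
    m=vision.camera_model(c); f=210/np.tan(np.radians(m["vertical_fov"])/2)
    return f,m["cx"],m["cy"],np.array(m["extrinsics"])
def px2w(c,uv,d=None,z=None):
    f,cx,cy,E=model(c); ray=np.array([(uv[0]-cx)/f,(uv[1]-cy)/f,1.])
    if d is None:
        w=E[:3,:3]@ray; d=(z-E[2,3])/w[2]
    return E[:3,:3]@(ray*d)+E[:3,3]
def w2px(c,p):
    f,cx,cy,E=model(c); q=E[:3,:3].T@(np.array(p)-E[:3,3]); return np.array([f*q[0]/q[2]+cx,f*q[1]/q[2]+cy])
def cloud(c,depth):
    f,cx,cy,E=model(c); v,u=np.mgrid[:420,:560]
    P=np.stack([(u-cx)/f*depth,(v-cy)/f*depth,depth],-1); return P@E[:3,:3].T+E[:3,3]
E
python3 - <<'E'
from h import *
np.set_printoptions(precision=4,suppress=True)
for c in("scene","top"):
    p,d=vision.capture(c); cv2.imwrite(f"pics/{c}0.png",p[...,::-1]); np.savez(f"{c}0.npz",p=p,d=d)
    print(c,model(c)[3],model(c)[:3])
    for t in("supply","coarse_knob","fine_knob","single_line"):
        for o in vision.find_in(c,t)[:2]:
            u,v=np.round(o["uv"]).astype(int); print(t,o, px2w(c,o["uv"],d[v,u]))
print(r.sense())
E
```

```text
scene [[ 0.6257 -0.6032  0.4946  0.0757]
 [-0.7799 -0.472   0.411  -0.1395]
 [-0.0144 -0.6429 -0.7658  0.7163]
 [ 0.      0.      0.      1.    ]] (np.float64(423.62620456392335), 276.8727384282863, 213.62906060492043)
supply {'uv': [224.3, 198.2], 'conf': 0.88} [0.4767 0.34   0.0397]
coarse_knob {'uv': [222.2, 186.6], 'conf': 0.95} [0.4749 0.3386 0.0783]
fine_knob {'uv': [216.8, 172.6], 'conf': 0.47} [0.4817 0.3564 0.103 ]
single_line {'uv': [356.6, 262.4], 'conf': 0.74} [0.4916 0.0212 0.0709]
top [[ 0.0116 -0.9997  0.0193  0.4327]
 [-0.9999 -0.0116 -0.      0.186 ]
 [ 0.0002 -0.0193 -0.9998  0.9258]
 [ 0.      0.      0.      1.    ]] (np.float64(458.78018597298205), 273.74746490599995, 215.95805410213674)
supply {'uv': [181.5, 191.2], 'conf': 0.68} [0.4911 0.3521 0.1033]
coarse_knob {'uv': [185.7, 195.3], 'conf': 0.67} [0.4857 0.3501 0.0739]
fine_knob {'uv': [176.8, 190.0], 'conf': 0.6} [0.4933 0.3609 0.1019]
single_line {'uv': [356.5, 193.6], 'conf': 0.74} [0.4926 0.0324 0.0722]
{'time_s': 0.5, 'joints': array([ 91.7059,  22.0425,   0.4503,  -0.0023, -68.4092, -14.815 ]), 'joint_velocities': array([-0.0462, -0.07  ,  0.0012,  0.0632,  0.0856,  0.0091]), 'effort': array([  0.0002, -39.0073,  18.7446,   4.2207,   0.015 ,  -0.    ]), 'tcp_pos': array([0.1417, 0.6087, 0.4047]), 'ee_rot': array([[ 0.9739, -0.2268, -0.    ],
       [-0.2268, -0.9739, -0.    ],
       [-0.    ,  0.    , -1.    ]]), 'wrist_force': array([-0.1215,  0.2874,  0.0816]), 'moment': array([-0.0283, -0.0048, -0.0657]), 'gripper_force': 0.0, 'gripper_width': 0.9985493779446927}
```

```bash
python3 -m creep --help 2>&1 | head -5
```

```text
invalid input: not JSON, or not a number
```

```bash
python3 - <<'E'
from h import *
import numpy as np
np.set_printoptions(precision=4,suppress=True)
T=np.load("top0.npz");p=T["p"]
cv2.imwrite("pics/topc.png",cv2.resize(p[120:270,100:300,::-1],None,fx=4,fy=4,interpolation=cv2.INTER_CUBIC))
for c in("scene","top"):
    Z=np.load(f"{c}0.npz");W=cloud(c,Z["d"]);
    m=(abs(W[...,0]-.49)<.12)&(abs(W[...,1]-.355)<.12)
    f=W[m&(W[...,2]>.094)&(W[...,2]<.12)]; k=W[m&(W[...,2]>.070)&(W[...,2]<.082)]; pn=W[m&(W[...,2]>.034)&(W[...,2]<.046)]
    for n,q in(("fine",f),("coarse",k),("panel",pn)):
        print(c,n,len(q),np.median(q,0),q.min(0),q.max(0),(q.min(0)+q.max(0))/2)
        print(cv2.minAreaRect(q[:,:2].astype(np.float32)))
        print(cv2.minEnclosingCircle(q[:,:2].astype(np.float32)))
E
```

```text
scene fine 107 [0.4878 0.356  0.1016] [0.4775 0.3455 0.0941] [0.5013 0.37   0.1046] [0.4894 0.3578 0.0994]
((0.48936164379119873, 0.35793566703796387), (0.023275060579180717, 0.024567313492298126), 9.44351577758789)
((0.4889126420021057, 0.3576134145259857), 0.013250130228698254)
scene coarse 318 [0.4815 0.3487 0.0763] [0.461  0.3293 0.07  ] [0.5178 0.3855 0.0819] [0.4894 0.3574 0.0759]
((0.488027960062027, 0.3556337058544159), (0.05244176834821701, 0.05545482411980629), 52.544734954833984)
((0.48944708704948425, 0.35728970170021057), 0.028636902570724487)
scene panel 2392 [0.4711 0.3367 0.0402] [0.414  0.2736 0.034 ] [0.5657 0.4411 0.0445] [0.4899 0.3573 0.0392]
((0.48960721492767334, 0.35776591300964355), (0.15242457389831543, 0.1299189031124115), 79.7280044555664)
((0.4888267517089844, 0.35733669996261597), 0.0968623161315918)
top fine 151 [0.4916 0.3587 0.1018] [0.4807 0.3474 0.094 ] [0.5045 0.3714 0.1062] [0.4926 0.3594 0.1001]
((0.49240419268608093, 0.3597715198993683), (0.023297704756259918, 0.023132070899009705), 43.7119026184082)
((0.4922727346420288, 0.3598076105117798), 0.012488167732954025)
top coarse 555 [0.49   0.3565 0.076 ] [0.4639 0.3326 0.07  ] [0.5197 0.387  0.0811] [0.4918 0.3598 0.0756]
((0.4917694330215454, 0.35976824164390564), (0.05443480610847473, 0.055818501859903336), 89.90968322753906)
((0.4921295940876007, 0.3599255383014679), 0.028630655258893967)
top panel 4318 [0.4899 0.3536 0.0399] [0.4173 0.2759 0.0341] [0.5679 0.4434 0.046 ] [0.4926 0.3596 0.04  ]
((0.4923928380012512, 0.3598591387271881), (0.15011167526245117, 0.12976793944835663), 79.38800048828125)
((0.49245685338974, 0.35949569940567017), 0.09626321494579315)
```

View pics/topc.png

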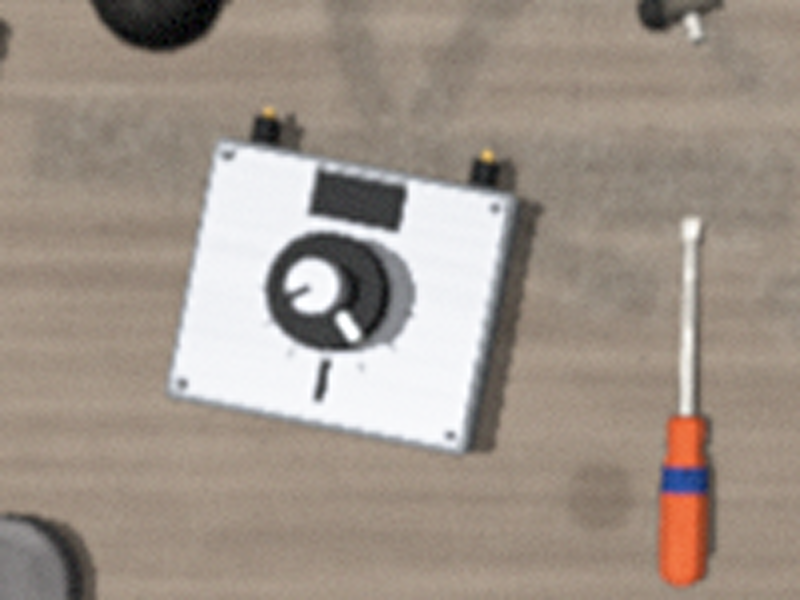

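View pics/scene0.png

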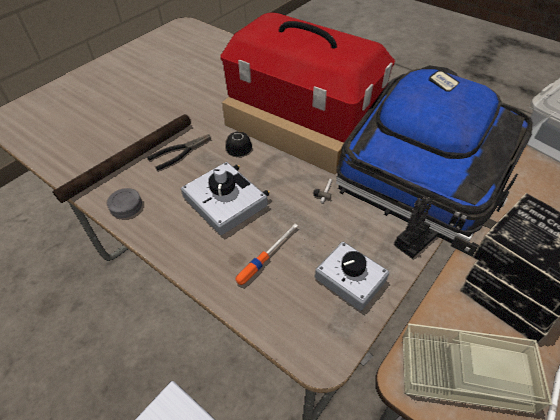

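The crop shows the supply: coarse white line at about (350,327), fine black line at (295,292), and index line at (322,380). All depth checks agree with the given heights and sizes. The scene picture shows the free space around it. Next I measure the line angles.

```bash
cat > ang.py <<'E'
from h import *
AX=np.array([0.4923,0.3598]); IDX=169.5   # axis as the top camera sees it
def rect(p,z,ax=AX,c="top",h=0.045,n=360):
    # world-aligned patch: columns -> -y, rows -> -x
    g=np.linspace(-h,h,n); X=ax[0]-g[:,None]+0*g; Y=ax[1]-g[None]+0*g[:,None]
    f,cx,cy,E=model(c); P=np.stack([X,Y,z+0*X],-1)-E[:3,3]; q=P@E[:3,:3]
    m=lambda a:(a).astype(np.float32)
    return cv2.remap(p,m(f*q[...,0]/q[...,2]+cx),m(f*q[...,1]/q[...,2]+cy),cv2.INTER_LINEAR).mean(-1)
def ray(p,z,r0,r1,dark,ax=AX,c="top"):
    I=rect(p,z,ax,c); h=.045;n=360
    a=np.arange(0,360,1.); rr=np.linspace(r0,r1,12)
    t=np.radians(a)[:,None]; dx=rr*np.cos(t);dy=rr*np.sin(t)
    S=cv2.remap(I.astype(np.float32),((-dy+h)/(2*h)*(n-1)).astype(np.float32),((-dx+h)/(2*h)*(n-1)).astype(np.float32),cv2.INTER_LINEAR).mean(1)
    S=-S if dark else S
    w=S-np.median(S); k=np.argmax(w); w=np.where((w>.4*w[k])&(abs((a-a[k]+180)%360-180)<35),w,0)
    return np.degrees(np.angle((w*np.exp(1j*np.radians(a))).sum()))%360, S.max()-np.median(S)
def report(p,c="top",ax=AX):
    i=ray(p,.040,.036,.050,True,ax,c); k=ray(p,.076,.017,.026,False,ax,c); f=ray(p,.102,.003,.011,True,ax,c)
    print("index",i,"coarse",k,"fine",f); print("coarse val",(k[0]-IDX+180)%360-180,"fine val",(f[0]-IDX+180)%360-180)
E
python3 - <<'E'
from ang import *
report(np.load("top0.npz")["p"]); report(np.load("scene0.npz")["p"],"scene",np.array([.489,.3575]))
s=r.sense();d=np.r_[.4909,.3587,.285]-s["tcp_pos"];print(s["ee_rot"].T@d*1000)
E
```

```text
index (np.float64(350.5152934923284), np.float32(153.32341)) coarse (np.float64(213.54301052205068), np.float32(183.88618)) fine (np.float64(124.30974496084161), np.float32(112.339226))
coarse val 44.04301052205068 fine val -45.19025503915839
index (np.float64(3.365009146290977), np.float32(124.73824)) coarse (np.float64(215.84590379886788), np.float32(189.84302)) fine (np.float64(96.88419349454757), np.float32(134.22775))
coarse val 46.34590379886788 fine val -72.61580650545243
[396.76755238 164.27206388 119.71376102]
```

```bash
python3 -m creep '[[1,40,16,8,0,0,0],[1,80,33,16,0,0,0],[1,120,49,25,0,0,0],[1,158,65,34,0,0,0],[1,196,81,43,0,0,0],[1,234,97,52,0,0,0],[1,272,113,60,0,0,0],[1,310,128,68,0,0,0]]'; python3 -m creep '[[1,36,15,5,0,0,0],[1,72,30,10,0,0,0],[1,87,36,20,0,0,0],[1,87,36,22,0,0,0],[1,87,36,22,0,0,0],[1,87,36,22,0,0,0]]'; python3 - <<'E'
from ang import *
p=np.load("top0.npz")["p"]
import ang
def idx(p,c,ax):
    I=rect(p,.040,ax,c); ys,xs=np.where(I<I.max()*.45); g=np.linspace(-.045,.045,360)
    dx=-g[ys];dy=-g[xs];rr=np.hypot(dx,dy);m=(rr>.033)&(dx<-.03)
    print(c,"index centroid",dx[m].mean(),dy[m].mean(),np.degrees(np.arctan2(dy[m].mean(),dx[m].mean())),m.sum())
idx(p,"top",AX); idx(np.load("scene0.npz")["p"],"scene",np.array([.489,.3575]))
p,d=vision.capture("scene"); cv2.imwrite("pics/s1.png",cv2.resize(p[60:270,100:380,::-1],None,fx=2.8,fy=2.8))
np.set_printoptions(precision=4,suppress=True)
s=r.sense();d=np.r_[.4909,.3587,.235]-s["tcp_pos"];print(s["ee_rot"].T@d*1000,s["time_s"],s["joints"])
E
```

```text
time_s: 1.17
tcp_pos: [0.4087, 0.4173, 0.3384]
ee_rot: [[0.974, -0.226, 0.0], [-0.226, -0.974, 0.0], [0.0, -0.0, -1.0]]
wrist_force: [0.2, 0.3, 0.0]
gripper_width: 1.001
gripper_force: 0.0
time_s: 1.67
tcp_pos: [0.4837, 0.3643, 0.3166]
ee_rot: [[0.974, -0.226, 0.0], [-0.226, -0.974, -0.0], [0.0, 0.0, -1.0]]
wrist_force: [0.5, 0.3, 0.3]
gripper_width: 0.997
gripper_force: 0.0
top index centroid -0.039399660893787096 0.006667433692624435 170.3950803275284 460
scene index centroid -0.038384491302028714 0.008361918578433767 167.71033688932306 1081
[ 8.6251  4.2254 81.9912] 1.7167 [ 52.3356  24.3602  -9.3293   0.0061 -56.2618  24.629 ]
```

View pics/s1.png

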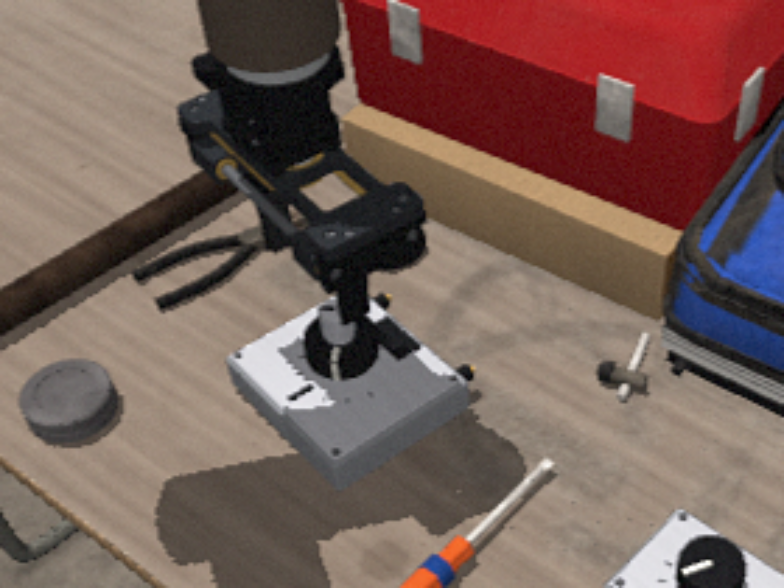

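The gripper is above the supply, open, with its fingers either side of the knob stack (crop about (340,330)). I align it, then go down.

```bash
python3 -m creep '[[1,8.6,4.2,0,0,0,0],[1,8.6,4.2,0,0,0,0],[1,8.6,4.2,25,0,0,0],[1,8.6,4.2,50,0,0,0],[1,8.6,4.2,70,0,0,0],[1,8.6,4.2,82,0,0,0],[1,8.6,4.2,82,0,0,0],[1,8.6,4.2,82,0,0,0]]'; python3 - <<'E'
from ang import *
np.set_printoptions(precision=4,suppress=True)
s=r.sense();d=np.r_[.4909,.3587,.234]-s["tcp_pos"];print(s["ee_rot"].T@d*1000,s["time_s"],s["joints"],s["moment"])
E
```

```text
time_s: 2.38
tcp_pos: [0.4913, 0.3583, 0.2344]
ee_rot: [[0.974, -0.226, -0.0], [-0.226, -0.974, -0.001], [-0.0, 0.001, -1.0]]
wrist_force: [-0.2, 0.4, 0.5]
gripper_width: 1.001
gripper_force: 0.0
[-0.4822 -0.3227  0.4155] 2.3833 [ 51.3412  29.9323 -13.7874   0.0224 -46.3205  25.5878] [ 0.0418 -0.0045  0.0754]
```

```bash
python3 -m creep '[[0.3,0,0,0,0,0,0],[0.3,0,0,0,0,0,0],[0.3,0,0,0,0,0,0],[0.3,0,0,0,0,0,0],[0.1,0,0,0,0,0,0],[0.1,0,0,0,0,0,0],[0.1,0,0,0,0,0,0]]'; python3 - <<'E'
from ang import *
np.set_printoptions(precision=4,suppress=True)
s=r.sense();print(s)
E
```

```text
time_s: 2.97
tcp_pos: [0.4916, 0.3586, 0.235]
ee_rot: [[0.974, -0.226, 0.001], [-0.226, -0.974, 0.002], [0.001, -0.002, -1.0]]
wrist_force: [-0.4, 3.2, 0.4]
gripper_width: 0.635
gripper_force: 30.0
{'time_s': 2.9667, 'joints': array([ 51.3311,  29.8946, -13.7445,  -0.0073, -46.2191,  25.5888]), 'joint_velocities': array([ 0.037 ,  0.0062,  0.0853,  0.0863, -0.1842, -0.1371]), 'effort': array([ -1.3745, -41.2391,  13.4461,   3.3103,  -0.376 ,  -0.0079]), 'tcp_pos': array([0.4916, 0.3586, 0.235 ]), 'ee_rot': array([[ 0.974 , -0.2264,  0.0015],
       [-0.2264, -0.974 ,  0.002 ],
       [ 0.001 , -0.0023, -1.    ]]), 'wrist_force': array([-0.4298,  3.2455,  0.4389]), 'moment': array([0.653 , 0.0392, 0.0211]), 'gripper_force': 30.000614002346992, 'gripper_width': 0.6353429107309215}
```

```bash
python3 -m creep '[[0.1,0,0,0,0,0,6],[0.1,0,0,0,0,0,12.5],[0.1,0,0,0,0,0,19],[0.1,0,0,0,0,0,25.5],[0.1,0,0,0,0,0,32],[0.1,0,0,0,0,0,38],[0.1,0,0,0,0,0,44],[0.1,0,0,0,0,0,44]]';python3 -m creep '[[0.1,0,0,0,0,0,0],[0.1,0,0,0,0,0,0],[0.1,0,0,0,0,0,0]]'; python3 - <<'E'
from ang import *
s=r.sense();R=s["ee_rot"];print(np.degrees(np.arctan2(-R[1,1],-R[0,1])),s["moment"])
p,d=vision.capture("scene"); cv2.imwrite("pics/s2.png",cv2.resize(p[120:270,150:330,::-1],None,fx=4,fy=4,interpolation=cv2.INTER_CUBIC)); report(p,"scene",np.array([.489,.3575]))
E
```

```text
time_s: 3.63
tcp_pos: [0.4915, 0.3584, 0.235]
ee_rot: [[0.542, -0.841, 0.001], [-0.841, -0.542, 0.001], [-0.001, -0.002, -1.0]]
wrist_force: [-1.4, 2.3, 1.5]
gripper_width: 0.636
gripper_force: 30.0
time_s: 3.88
tcp_pos: [0.4915, 0.3584, 0.2349]
ee_rot: [[0.545, -0.839, 0.001], [-0.839, -0.545, 0.001], [-0.001, -0.002, -1.0]]
wrist_force: [-1.1, 2.7, 1.9]
gripper_width: 0.637
gripper_force: 30.0
33.007997561023735 [1.02440908 0.42705493 0.10151805]
index (np.float64(108.51949084863435), np.float32(63.06941)) coarse (np.float64(125.0348590638513), np.float32(34.010227)) fine (np.float64(110.35774840291404), np.float32(3.4706078))
coarse val -44.465140936148714 fine val -59.14225159708596
```

View pics/s2.png

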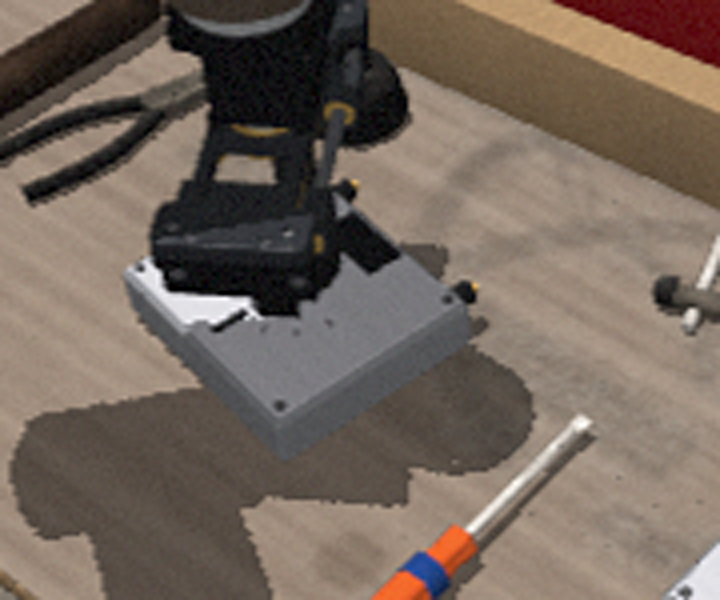

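The hand hides the knob, with the index visible at crop (230,320). I let go, lift and move aside to check.

```bash
python3 -m creep '[[1,0,0,0,0,0,0],[1,0,0,0,0,0,0],[1,0,0,0,0,0,0],[1,0,0,0,0,0,0],[1,0,0,-20,0,0,0],[1,0,0,-50,0,0,0],[1,0,0,-80,0,0,0],[1,0,0,-80,0,0,0]]'; python3 -m creep '[[1,-30,-19,0,0,0,0],[1,-60,-39,0,0,0,0],[1,-90,-58,0,0,0,0],[1,-120,-77,0,0,0,0],[1,-150,-96,0,0,0,0],[1,-168,-108,0,0,0,0],[1,-168,-108,0,0,0,0]]'; python3 - <<'E'
from ang import *
for c,ax in(("scene",np.array([.489,.3575])),("top",AX)):
    p,d=vision.capture(c); report(p,c,ax); np.savez(c+"3.npz",p=p,d=d)
    u,v=np.clip(w2px(c,[.48,.358,.06]),70,350).astype(int)
    cv2.imwrite(f"pics/{c}3.png",cv2.resize(p[v-60:v+60,u-70:u+70,::-1],None,fx=5,fy=5,interpolation=cv2.INTER_CUBIC))
E
```

```text
time_s: 4.6
tcp_pos: [0.4928, 0.3587, 0.3209]
ee_rot: [[0.544, -0.839, 0.009], [-0.839, -0.544, 0.007], [-0.001, -0.011, -1.0]]
wrist_force: [1.3, 0.5, 0.2]
gripper_width: 0.994
gripper_force: 0.0
time_s: 5.18
tcp_pos: [0.4901, 0.5613, 0.3124]
ee_rot: [[0.546, -0.838, 0.0], [-0.838, -0.546, -0.0], [0.0, 0.0, -1.0]]
wrist_force: [0.3, 0.4, 0.1]
gripper_width: 0.999
gripper_force: 0.0
index (np.float64(2.5062257711796128), np.float32(131.55655)) coarse (np.float64(49.29851573441091), np.float32(184.56393)) fine (np.float64(96.89817203219398), np.float32(144.8078))
coarse val -120.20148426558909 fine val -72.60182796780602
index (np.float64(350.57112317993716), np.float32(154.68877)) coarse (np.float64(170.98859677689862), np.float32(181.94443)) fine (np.float64(124.63611212115052), np.float32(109.956924))
coarse val 1.4885967768986177 fine val -44.86388787884948
```

View pics/top3.png

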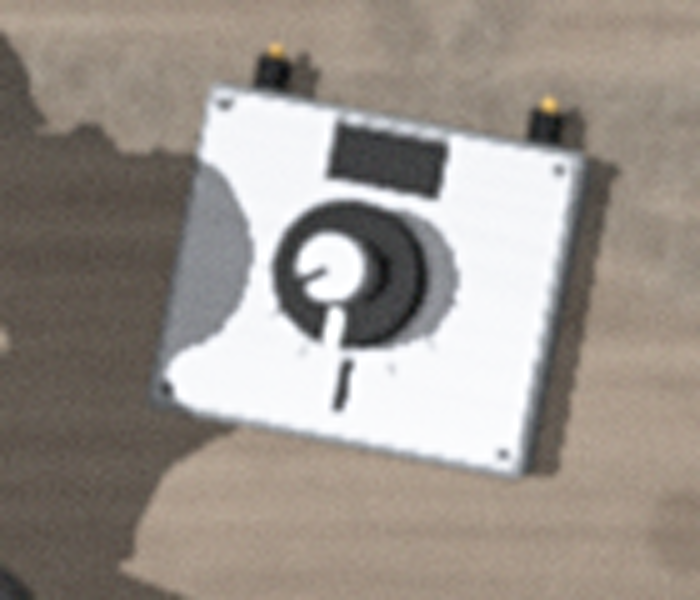

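View pics/scene3.png

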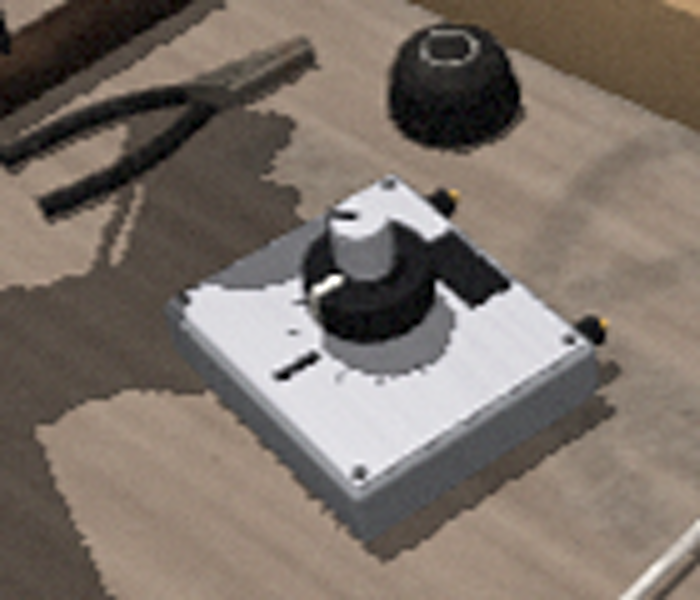

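Top crop: the coarse white line at (335,325) runs straight into the index at (343,385), within about 1°. The fine line still points left-down at (310,274), and the scene crop agrees. Next I refine the fine line's direction.

```bash
cat > fine.py <<'E'
from ang import *
def lines(p,c,ax):
    for nm,z,dark,R,r0 in(("fine",.102,1,.0115,.0),("coarse",.076,0,.0275,.0145),("index",.040,1,.055,.031)):
        I=rect(p,z,ax,c,h=.06,n=600).astype(np.float32); g=np.linspace(-.06,.06,600); DX=-g[:,None]+0*g;DY=-g[None]+0*g[:,None]
        if nm=="fine":   # centre of the bright top disc
            # search best bright disc location
            best=max((( (I*(np.hypot(DX-a,DY-b)<.012)).sum()-(I*((np.hypot(DX-a,DY-b)>.012)&(np.hypot(DX-a,DY-b)<.0145))).sum(),a,b) for a in np.arange(-.004,.0041,.0005) for b in np.arange(-.004,.0041,.0005)))
            a0,b0=best[1:]; print(c,"fine disc off mm",a0*1e3,b0*1e3)
        else: a0=b0=0
        X,Y=DX-a0,DY-b0; rr=np.hypot(X,Y); m=(rr<R)&(rr>r0)
        if nm=="index": m&=(X<-.028)&(abs(Y+X*np.tan(np.radians(10)))<.008)
        lo,hi=np.percentile(I[m],[2,98]); w=np.clip(((hi-I) if dark else (I-lo))/(hi-lo)-.5,0,1)*m
        if nm=="fine": w*=rr<.0105
        s=w.sum(); mx,my=(w*X).sum()/s,(w*Y).sum()/s
        C=np.array([[(w*(X-mx)**2).sum(),(w*(X-mx)*(Y-my)).sum()],[0,(w*(Y-my)**2).sum()]])/s; C[1,0]=C[0,1]
        e,V=np.linalg.eigh(C); v=V[:,1]*np.sign(V[:,1]@[mx,my])
        print(c,nm,"centroid mm",np.round([mx*1e3,my*1e3],1),"by centroid",round(np.degrees(np.arctan2(my,mx)),1),"by direction",round(np.degrees(np.arctan2(v[1],v[0])),1),np.sqrt(e)*1e3)
E
python3 - <<'E'
from fine import *
for n in("0","3"):
    lines(np.load(f"top{n}.npz")["p"],"top",AX); lines(np.load(f"scene{n}.npz")["p"],"scene",np.array([.489,.3575]))
np.set_printoptions(precision=4,suppress=True)
s=r.sense();d=np.r_[.4915,.3586,.305]-s["tcp_pos"];print(s["ee_rot"].T@d*1000,s["joints"])
E
```

```text
top fine disc off mm -1.0 -1.0
top fine centroid mm [-2.8  6.5] by centroid 113.7 by direction 116.6 [0.84791443 2.22742474]
top coarse centroid mm [-3.3  1.7] by centroid 153.3 by direction -139.7 [ 8.36090186 19.66812706]
top index centroid mm [-42.    7.1] by centroid 170.4 by direction 169.7 [1.03464469 5.12705493]
scene fine disc off mm 3.0 0.0
scene fine centroid mm [-3.5  5.5] by centroid 122.5 by direction 119.2 [1.15951797 2.05262727]
scene coarse centroid mm [ 6.5 10.3] by centroid 57.8 by direction 41.1 [ 6.13536982 18.10862628]
scene index centroid mm [-39.2   8.3] by centroid 168.0 by direction 169.3 [1.2914578  5.63329433]
top fine disc off mm -1.0 -1.0
top fine centroid mm [-2.9  6.5] by centroid 113.8 by direction 116.1 [0.80103606 2.18778742]
top coarse centroid mm [-4.4  9.1] by centroid 116.0 by direction -167.7 [ 7.21098531 17.98973624]
top index centroid mm [-42.1   7.1] by centroid 170.4 by direction 169.7 [0.99938431 5.12009859]
scene fine disc off mm 2.0 0.0
scene fine centroid mm [-2.6  5.8] by centroid 114.5 by direction 119.3 [1.17285608 2.2135922 ]
scene coarse centroid mm [ 7.2 14.2] by centroid 63.2 by direction 18.0 [ 4.34358784 15.44210227]
scene index centroid mm [-39.3   8.3] by centroid 168.0 by direction 169.4 [1.28756089 5.62860575]
[167.7695 107.5323   8.2963] [ 61.0939  37.1841  12.8916  -0.0119 -65.865  -28.1586]
```

```bash
python3 -m creep '[[1,30,19,0,0,0,0],[1,60,39,0,0,0,0],[1,90,58,0,0,0,0],[1,120,77,0,0,0,0],[1,150,96,0,0,0,0],[1,168,107.5,0,0,0,0],[1,168,107.5,0,0,0,0],[1,168,107.5,0,0,0,0]]'; python3 - <<'E'
from ang import *
s=r.sense();d=np.r_[.4915,.3586,.262]-s["tcp_pos"];print(s["ee_rot"].T@d*1000,s["joints"])
E
```

```text
time_s: 5.95
tcp_pos: [0.492, 0.3556, 0.3153]
ee_rot: [[0.541, -0.841, 0.0], [-0.841, -0.541, 0.0], [0.0, -0.0, -1.0]]
wrist_force: [0.8, 0.6, -0.1]
gripper_width: 1.0
gripper_force: 0.0
[-2.76319197 -1.18175374 53.27381288] [ 5.11248090e+01  2.45968020e+01 -9.21626717e+00  8.72318919e-03
 -5.61667110e+01 -1.84014058e+01]
```

```bash
python3 -m creep '[[1,0,0,0,0,0,0],[1,0,0,15,0,0,0],[1,0,0,30,0,0,0],[1,0,0,40,0,0,0],[1,0,0,48,0,0,0],[1,0,0,48,0,0,0],[1,0,0,48,0,0,0],[1,0,0,48,0,0,0]]'; python3 - <<'E'
from ang import *
s=r.sense();d=np.r_[.4915,.3586,.262]-s["tcp_pos"];print(s["ee_rot"].T@d*1000,s["joints"])
E
```

```text
time_s: 6.62
tcp_pos: [0.4921, 0.3587, 0.267]
ee_rot: [[0.543, -0.839, 0.001], [-0.839, -0.543, 0.001], [-0.0, -0.001, -1.0]]
wrist_force: [0.1, 0.8, 0.6]
gripper_width: 1.005
gripper_force: 0.0
[-0.25955536  0.52974615  5.04905684] [ 5.13057886e+01  2.77246763e+01 -1.19672231e+01  2.43487488e-02
 -5.02394213e+01 -1.83991924e+01]
```

```bash
python3 -m creep '[[0,0,0.5,4,0,0,0],[-0.3,0,0.5,4,0,0,0],[-0.3,0,0.5,4,0,0,0],[-0.3,0,0.5,4,0,0,0],[-0.6,0,0.5,4,0,0,0],[-0.6,0,0.5,4,0,0,0],[-0.6,0,0.5,4,0,0,0],[-0.6,0,0.5,4,0,0,0]]'; python3 -m creep '[[-0.6,0,0,0,0,0,0],[-0.6,0,0,0,0,0,0]]'
```

```text
time_s: 7.28
tcp_pos: [0.4914, 0.3579, 0.2625]
ee_rot: [[0.543, -0.84, 0.0], [-0.84, -0.543, 0.0], [-0.0, -0.0, -1.0]]
wrist_force: [-0.1, 0.5, -0.9]
gripper_width: 0.48
gripper_force: 0.0
time_s: 7.45
tcp_pos: [0.4914, 0.3579, 0.2625]
ee_rot: [[0.543, -0.84, -0.0], [-0.84, -0.543, -0.0], [0.0, 0.0, -1.0]]
wrist_force: [0.6, 0.0, -0.5]
gripper_width: 0.322
gripper_force: 0.0
```

```bash
python3 -m creep '[[-0.6,0,0,0,0,0,0],[-0.6,0,0,0,0,0,0],[-0.6,0,0,0,0,0,0]]'; python3 - <<'E'
from ang import *
print(r.sense()["moment"])
E
```

```text
time_s: 7.7
tcp_pos: [0.4917, 0.3581, 0.2625]
ee_rot: [[0.543, -0.84, 0.001], [-0.84, -0.543, 0.001], [-0.0, -0.001, -1.0]]
wrist_force: [2.5, 0.8, -1.8]
gripper_width: 0.268
gripper_force: 30.0
[ 0.31086823 -0.63897908  0.02211285]
```

Gripped (23–24 mm). I turn it anticlockwise by 51°.

```bash
python3 -m creep '[[-0.6,0,0,0,0,0,-6],[-0.6,0,0,0,0,0,-12.5],[-0.6,0,0,0,0,0,-19],[-0.6,0,0,0,0,0,-25.5],[-0.6,0,0,0,0,0,-32],[-0.6,0,0,0,0,0,-38.5],[-0.6,0,0,0,0,0,-45],[-0.6,0,0,0,0,0,-51]]'; python3 -m creep '[[-0.6,0,0,0,0,0,0],[-0.6,0,0,0,0,0,0],[-0.2,0,0,0,0,0,0],[-0.1,0,0,0,0,0,0],[0,0,0,0,0,0,0],[0,0,0,0,0,0,0],[0,0,0,-20,0,0,0],[0,0,0,-45,0,0,0]]'; python3 - <<'E'
from ang import *
s=r.sense();R=s["ee_rot"];print(np.degrees(np.arctan2(-R[1,1],-R[0,1])),R.T@[-.01,.2,0])
E
```

```text
time_s: 8.37
tcp_pos: [0.492, 0.3585, 0.2625]
ee_rot: [[0.995, -0.101, 0.002], [-0.101, -0.995, 0.002], [0.002, -0.002, -1.0]]
wrist_force: [2.6, 2.1, -1.7]
gripper_width: 0.263
gripper_force: 30.0
time_s: 9.03
tcp_pos: [0.4906, 0.3571, 0.3055]
ee_rot: [[0.994, -0.107, -0.005], [-0.107, -0.994, -0.005], [-0.004, 0.006, -1.0]]
wrist_force: [0.6, 0.4, 0.1]
gripper_width: 0.492
gripper_force: 0.0
83.83396929941121 [-0.03142896 -0.19776554 -0.00100528]
```

```bash
python3 -m creep '[[0,0,0,-15,0,0,0],[0,-5,-35,-20,0,0,0],[0,-11,-70,-20,0,0,0],[0,-16,-105,-20,0,0,0],[0,-22,-140,-20,0,0,0],[0,-28,-175,-20,0,0,0],[0,-31,-198,-20,0,0,0],[0,-31,-198,-20,0,0,0]]'; python3 - <<'E'
from fine import *
for c,ax in(("scene",np.array([.489,.3575])),("top",AX)):
    p,d=vision.capture(c); lines(p,c,ax); np.savez(c+"4.npz",p=p,d=d)
    if c=="top":report(p,c,ax); print(vision.find_in("top","single_line")[:1])
    u,v=w2px(c,[.48,.358,.06]).astype(int)
    if c=="top":a=p
    else:b=p[v-50:v+50,u-50:u+50]
u,v=w2px("top",[.48,.358,.06]).astype(int)
cv2.imwrite("pics/both4.png",cv2.resize(np.hstack([a[v-50:v+50,u-50:u+50],b])[...,::-1],None,fx=4,fy=4,interpolation=cv2.INTER_CUBIC))
E
```

```text
time_s: 9.7
tcp_pos: [0.4804, 0.562, 0.3259]
ee_rot: [[0.995, -0.103, -0.0], [-0.103, -0.995, -0.0], [-0.0, 0.0, -1.0]]
wrist_force: [0.5, -0.4, -1.4]
gripper_width: 0.505
gripper_force: 0.0
scene fine disc off mm 2.0 1.0
scene fine centroid mm [-5.4  0.9] by centroid 170.2 by direction 165.9 [1.12637796 2.62608674]
scene coarse centroid mm [ 6.1 12.1] by centroid 63.3 by direction 15.3 [ 3.14265493 16.70075057]
scene index centroid mm [-39.2   8.3] by centroid 168.0 by direction 169.4 [1.27664307 5.66759036]
top fine disc off mm 0.0 0.0
top fine centroid mm [-6.5  0.9] by centroid 172.1 by direction 167.9 [0.81476852 2.36451185]
top coarse centroid mm [-4.5  9.6] by centroid 114.9 by direction -167.2 [ 7.02859051 17.27329708]
top index centroid mm [-42.    7.1] by centroid 170.4 by direction 169.8 [1.00705685 5.11812959]
index (np.float64(350.54651330735425), np.float32(150.8112)) coarse (np.float64(170.9976235976569), np.float32(181.53026)) fine (np.float64(171.5125467562104), np.float32(120.04184))
coarse val 1.4976235976569114 fine val 2.012546756210412
[{'uv': [356.3, 192.7], 'conf': 0.91}]
```

View pics/both4.png

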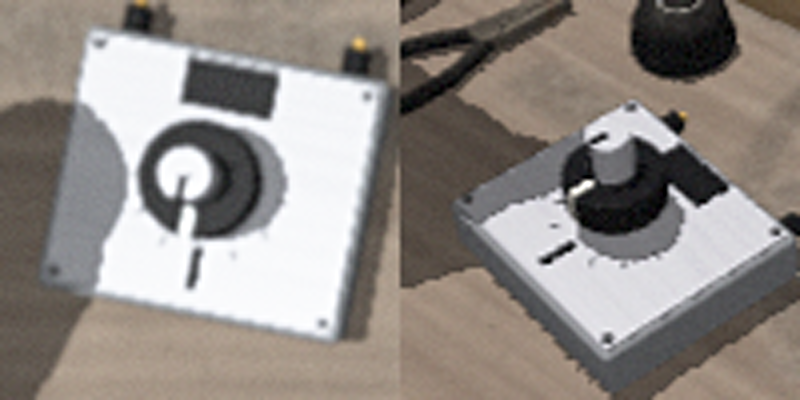

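Both pictures show the fine line (left half (185,187), right half (598,138)) and the coarse white line pointing at the index. They agree within about 2°, the coarse knob has not moved, and the gripper is clear.

```bash
python3 -c "
from station import r
print(r.finish_job())"
```

```text
the job is handed in; nothing more can be done
None
```

The job is handed in: I set the coarse knob first, then the fine knob. Both lines measure within about 2° of the index line, the single knob was not touched, and the gripper was clear when the job ended.

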